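Sort two returned bearing blocks on a stepped gauge pin

TASK

Two bearing blocks that look alike came back mixed up, so find out which shaft each is bored for: one block at a time, slide it along the level stepped gauge pin, without forcing it, until it stops. A block that goes over the step and comes fully home against the upright back plate belongs in the shallow tray; a block that is stopped at the step belongs in the cardboard bin. Draw each one back off the pin and set it down flat in its place before you take up the other, and leave the ball bearing and the padlock where they are.

Things in the scene. Friction and masses are not known exactly. Their poses are not given: they have to be found in the camera images.
- gauge: fixed steel gauge stand; origin at the centre of the underside of its base (130 x 84 x 12 mm), x from the pin's nose to the upright back plate (64 mm wide, 96 mm high), z up. Level pin on the axis y = 0, z = 70 mm: nose at x = -65 mm (12 mm taper), 17 mm diameter up to the step at -15 mm, then 23 mm up to the plate's face at +35 mm. Block's middle: +13 mm when home, -37 mm when stopped at the step
- gauge_nose (a point): the nose end of the gauge pin, on the pin's axis, 70 mm above the counter
- block_a: one of two: aluminium bearing block, 44 mm along its bore (x, both ends alike) x 40 mm wide x 40 mm high, 0.16 kg, with a round bronze-lined bore right through. The two look alike outside; the bore is 25 mm or 19 mm, as the gauge pin will show. Origin at the centre of its underside, z up; bore axis 20 mm above it, midway across the width
- block_b: one of two: aluminium bearing block, 44 mm along its bore (x, both ends alike) x 40 mm wide x 40 mm high, 0.16 kg, with a round bronze-lined bore right through. The two look alike outside; the bore is 25 mm or 19 mm, as the gauge pin will show. Origin at the centre of its underside, z up; bore axis 20 mm above it, midway across the width
- block_a_bore (a point): the middle of block_a: on its bore's axis, halfway along, 20 mm above its underside
- block_b_bore (a point): the middle of block_b: on its bore's axis, halfway along, 20 mm above its underside
- tray: shallow aluminium tray, fixed, 130 (x) x 170 (y) mm outside, walls 4 mm thick and 21 mm high all round, floor 4 mm thick (inside 122 x 162 mm). Origin at the centre of its underside
- bin: deeper cardboard picking bin, fixed, 130 (x) x 170 (y) mm outside, board 4 mm thick, floor 4 mm thick (inside 122 x 162 mm); back (+x) wall and rear sides 55 mm high, front (-x) wall cut down to 24 mm with a blank label. Origin at the centre of its underside
- bearing: bystander: ball bearing lying flat, 62 mm outside diameter, 16 mm high. Origin at the centre of its underside
- padlock: bystander: brass padlock lying flat, 57 x 40 x 14 mm. Origin at the centre of its underside
Things that resemble listed ones, but are neither listed nor needed, are in the scene too. Leave any purple look-alike of the block_b alone.

How it is judged:
On the way, in this order (a step that is already met when the one before it is completed fails the run):
1. one block is slid along the gauge pin to where it stops (((x of block_a_bore in the frame of gauge between 0.0095 and 0.0165 m and y of block_a_bore in the frame of gauge between -0.004 and 0.004 m and z of block_a_bore in the frame of gauge between 0.066 and 0.074 m and angle between the x axis of block_a and the x axis of gauge, either way round below 0.12 rad) or (x of block_b_bore in the frame of gauge between -0.0405 and -0.0335 m and y of block_b_bore in the frame of gauge between -0.004 and 0.004 m and z of block_b_bore in the frame of gauge between 0.066 and 0.074 m and angle between the x axis of block_b and the x axis of gauge, either way round below 0.12 rad))), for 0.15 s.
2. with that block put away in its place, the other block is slid along the pin to where it stops ((((x of block_a_bore in the frame of gauge between 0.0095 and 0.0165 m and y of block_a_bore in the frame of gauge between -0.004 and 0.004 m and z of block_a_bore in the frame of gauge between 0.066 and 0.074 m and angle between the x axis of block_a and the x axis of gauge, either way round below 0.12 rad) and (x of block_b_bore in the frame of bin between -0.045 and 0.045 m and y of block_b_bore in the frame of bin between -0.066 and 0.066 m and z of block_b_bore in the frame of bin between 0.018 and 0.03 m and angle between block_b's own x axis and vertical between 1.42 and 1.72 rad and linear speed of block_b below 0.02 m/s)) or ((x of block_b_bore in the frame of gauge between -0.0405 and -0.0335 m and y of block_b_bore in the frame of gauge between -0.004 and 0.004 m and z of block_b_bore in the frame of gauge between 0.066 and 0.074 m and angle between the x axis of block_b and the x axis of gauge, either way round below 0.12 rad) and (x of block_a_bore in the frame of tray between -0.045 and 0.045 m and y of block_a_bore in the frame of tray between -0.066 and 0.066 m and z of block_a_bore in the frame of tray between 0.018 and 0.03 m and angle between block_a's own x axis and vertical between 1.42 and 1.72 rad and linear speed of block_a below 0.02 m/s)))), for 0.15 s.
At the end, for the whole second after the job is handed in: 25 mm bore block in the shallow tray, 19 mm one in the cardboard bin, each flat and still on the floor (its middle 18 to 30 mm above the container's underside, within 45 mm of the centre in x and 66 mm in y, bore level within 0.15 rad, below 0.02 m/s) (x of block_a_bore in the frame of tray between -0.045 and 0.045 m and y of block_a_bore in the frame of tray between -0.066 and 0.066 m and z of block_a_bore in the frame of tray between 0.018 and 0.03 m and angle between block_a's own x axis and vertical between 1.42 and 1.72 rad and linear speed of each of block_a, block_b below 0.02 m/s and x of block_b_bore in the frame of bin between -0.045 and 0.045 m and y of block_b_bore in the frame of bin between -0.066 and 0.066 m and z of block_b_bore in the frame of bin between 0.018 and 0.03 m and angle between block_b's own x axis and vertical between 1.42 and 1.72 rad); the robot touches nothing.
It fails at once if the bearing is pushed away (distance of bearing from where it was at the start of the episode above 0.025 m).
It fails at once if the padlock is pushed away (distance of padlock from where it was at the start of the episode above 0.025 m).
It fails at once if a block is forced against the gauge (over 60 N) (contact force between block_a and gauge above 60 N).
It fails at once if a block is forced against the gauge (over 60 N) (contact force between block_b and gauge above 60 N).
It also fails if it takes over 66 s, if anything falls off the work surface, if the arm or the gripper's body presses on something with over 40 N, if the wrist force passes 120 N, or if a joint passes its speed limit or range.

ROBOT

A 6-joint arm with a two-finger parallel gripper is mounted at the origin on a cart in front of the work surface, level with it; the furniture and walls round the work are solid. World frame = base frame: x ahead of the robot, y to its left, z up, the work surface at z = 0. Lengths are in m, angles in rad, forces in N, time in s.
With the tool pointing down it reaches from about 0.275 to 0.825 m from the base axis. Payload 5.2 kg.
Tool frame: the origin (TCP) lies at the very end of the fingers, on their centre line; the grasp point (between the pads) lies 19 mm behind it; z points along the fingers, y is the line along which they close (so a half turn about z gives the same grasp; the last joint's range is limited). The gripper opens to 93 mm and grips with 3 to 60 N. Pads are 15 mm wide; open, the fingers measure 128 mm over their backs; the gripper's body (75 mm by 188 mm) begins 65 mm behind the grasp point.
Start: joints at [-1.379, 0.259, 1.535, -0, 1.348, -0.203], TCP at [0.212, -0.508, 0.219] pointing down, gripper open.
Joint ranges: [-3.14, 3.14], [-0.91, 2.08], [0.19, 2.58], [-1.22, 4.36], [0.22, 2.71], [-3.12, 3.12]. Speed limits (rad/s): [2.57, 2.57, 3.14, 3.14, 3.14, 3.14].

INTERFACE

Orientations are given as a 3x3 rotation matrix whose columns are the frame's x, y, z axes.
In Python, from rig import ctrl, claw, solver, telemetry, eyes, ticket gives the robot as it stands. Calls block until the motion is done:
- ctrl.move_to(position, orientation): joint-space move of the TCP to a pose.
- ctrl.move_l(position, v=0.15, orientation=None): straight line of the TCP; orientation=None keeps the orientation; v is the mean speed in m/s.
- ctrl.movej(angles): joint-space move.
- claw.grip(opening): finger opening in m; the grip force is fixed at half the most; returns when the fingers have stopped.
- ctrl.sleep(seconds).
- solver.inverse_kinematics(position, orientation): joint angles nearest the present ones, or None.
- telemetry.observe(): the state.
- eyes.read_camera(name): name is "side" or "top"; returns a dict with "image" (420x560x3 uint8, blue, green, red), "fx", "fy", "cx", "cy" (pixels), "dist" ([k1, k2, p1, p2, k3] as OpenCV has them; the pictures are not rectified), "eye" and "attitude" of the camera in the world. Camera axes: x right, y down, z forward; pixel columns grow to the right and rows downward; lengths in m; the calibration is good to about 2 mm. A picture is of the moment at which its call begins. There is no depth.
A pose or a line that the arm cannot do raises ctrl.MotionError and nothing moves.
- ticket.finish_job(): hands the job in; it is judged then, once.
The state is a dict: "time": time; "joints": joint angles; "joint_vel": joint speeds; "tau": joint torques, N m; "ee_pos": TCP position; "tool_rot": TCP orientation; "wrist_force": force on the tool from outside, world axes, zero at the start; "torque": the same for the moment, N m; "finger_gap": finger opening in m; "grip_force": force on a finger pad.
Only numpy, scipy, OpenCV 4.12 (cv2) and the standard library are available. Lean on these libraries where they do the work, as an engineer would, in place of code of your own. Each camera call takes 0.05 s, during which the arm holds its last target. There are 200 camera calls.

## Working session

There is one attempt and no reset: what is moved stays moved. The work goes in short steps, each a Python script; the robot and the scene stay as the last script left them, time stands still between calls to the robot, and variables do not carry over. Pictures are saved under pics/ and viewed, at most 10 in all, crops included, and the job is handed in when it is done.

```bash
ls && mkdir -p pics && python3 - <<'E'
from rig import eyes,telemetry
import cv2
for n in("top","side"):
    c=eyes.read_camera(n);cv2.imwrite(f"pics/{n}0.png",c["image"])
    print(n,{k:c[k] for k in c if k!="image"})
s=telemetry.observe();print(s)
E
```

```text
pics
top {'fx': 508.71500680328745, 'fy': 508.71500680328745, 'cx': 293.73156689543407, 'cy': 210.22462115367347, 'dist': array([-0.08248294,  0.        ,  0.        ,  0.        ,  0.        ]), 'eye': array([0.33894767, 0.02864294, 1.14639996]), 'attitude': array([[-0.03016238, -0.99140983,  0.12726658],
       [-0.99943042,  0.02798553, -0.01885864],
       [ 0.01513502, -0.12776291, -0.99168925]])}
side {'fx': 402.64203940810154, 'fy': 402.64203940810154, 'cx': 271.68220624578566, 'cy': 211.2227028580255, 'dist': array([0.03135215, 0.        , 0.        , 0.        , 0.        ]), 'eye': array([0.39208238, 0.66923864, 0.61992561]), 'attitude': array([[-9.88812205e-01, -9.52684851e-02,  1.14779527e-01],
       [-1.49164502e-01,  6.34684689e-01, -7.58238285e-01],
       [-6.12595419e-04, -7.66876301e-01, -6.41794643e-01]])}
{'time': 0.1, 'joints': array([-1.37882927e+00,  2.59248292e-01,  1.53592982e+00, -2.85107939e-05,
        1.34802177e+00, -2.02825366e-01]), 'joint_vel': array([-0.0004347 , -0.00253246, -0.00426615,  0.0016072 , -0.00089374,
        0.00366262]), 'tau': array([ 3.28304719e-03, -4.38209724e+01, -2.84642565e+01,  7.21770013e-02,
        3.63138830e-02, -5.07637333e-05]), 'ee_pos': array([ 0.21144459, -0.5072102 ,  0.21793019]), 'tool_rot': array([[ 9.23074039e-01,  3.84622162e-01, -3.33938651e-04],
       [ 3.84622193e-01, -9.23072747e-01,  1.57239864e-03],
       [ 2.96529698e-04, -1.57988058e-03, -9.99998708e-01]]), 'wrist_force': array([-0.31711004, -0.31337223,  0.33969777]), 'torque': array([-0.03231811,  0.00595815,  0.01550912]), 'grip_force': 0.0, 'finger_gap': 0.09294760603530182}
```

View pics/top0.png

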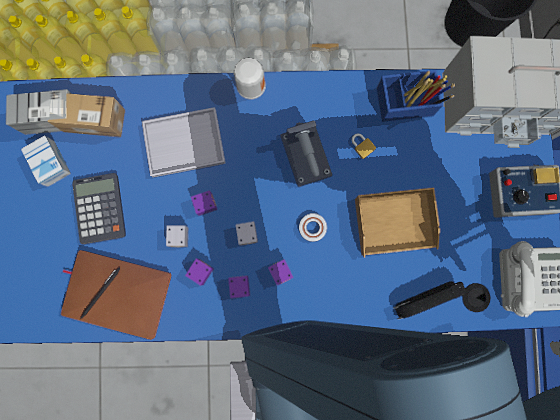

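View pics/side0.png

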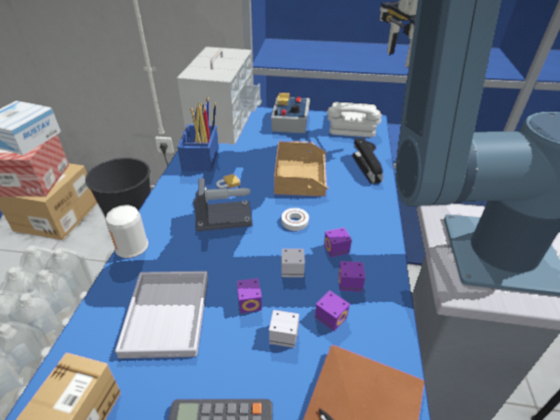

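Candidates (top image): grey blocks at (176,236) and (246,234), purple look-alikes at (203,203), (198,271), (239,287) and (280,271). By the description I choose the two aluminium ones. A close crop will check the choice and show the bore directions.

```bash
python3 - <<'E'
import cv2,numpy as np
t=cv2.imread("pics/top0.png");s=cv2.imread("pics/side0.png")
a=cv2.resize(t[100:300,150:350],(400,400),interpolation=cv2.INTER_CUBIC)
b=cv2.resize(s[160:360,180:380],(400,400),interpolation=cv2.INTER_CUBIC)
cv2.imwrite("pics/crop1.png",np.hstack([a,b]))
E
```

```text
(no output)
```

View pics/crop1.png

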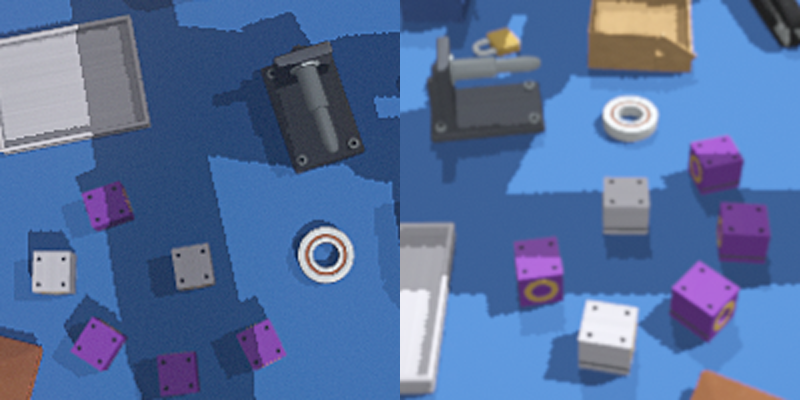

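Left half (top view): two grey blocks at (176,236) and (246,234), with no bore showing on the visible +y sides, so the bores run roughly along x. The gauge nose is at about (317,175), pointing at the robot. Now I'll measure.

```bash
cat > h.py <<'E'
import cv2,numpy as np
from rig import eyes
def cam(n,save=None):
    c=eyes.read_camera(n); c["K"]=np.array([[c["fx"],0,c["cx"]],[0,c["fy"],c["cy"]],[0,0,1.]])
    if save: cv2.imwrite(f"pics/{save}.png",c["image"])
    return c
def cast(c,px,z):
    u=cv2.undistortPoints(np.float64(px).reshape(-1,1,2),c["K"],c["dist"]).reshape(-1,2)
    d=np.c_[u,np.ones(len(u))]@c["attitude"].T
    return c["eye"]+d*((z-c["eye"][2])/d[:,2])[:,None]
def proj(c,P):
    R=c["attitude"].T; return cv2.projectPoints(np.float64(P).reshape(-1,1,3),cv2.Rodrigues(R)[0],-R@c["eye"],c["K"],c["dist"])[0].reshape(-1,2)
def rect(c,mask,z):
    ct=max(cv2.findContours(mask,cv2.RETR_EXTERNAL,cv2.CHAIN_APPROX_NONE)[0],key=cv2.contourArea)
    W=cast(c,ct.reshape(-1,2),z)[:,:2]
    (x,y),(w,h),a=cv2.minAreaRect(np.float32(W*1000))
    return (x/1000,y/1000),(w,h),a
def grey(im,lo=60,smax=70):
    h=cv2.cvtColor(im,cv2.COLOR_BGR2HSV); return ((h[...,1]<smax)&(h[...,2]>lo)).astype(np.uint8)*255
def roi(m,x0,y0,x1,y1):
    o=np.zeros_like(m);o[y0:y1,x0:x1]=m[y0:y1,x0:x1];return o
E
python3 - <<'E'
from h import *
c=cam("top");s=cam("side");im=c["image"]
g=grey(im)
for n,b in dict(L=(158,218,194,254),R=(230,217,264,250)).items():
    m=roi(g,*b); print(n,rect(c,m,.04), im[234,176 if n=='L' else 246])
for n,b in dict(tray=(135,100,230,182)).items():
    print(n,rect(c,roi(g,*b),.021))
h=cv2.cvtColor(im,cv2.COLOR_BGR2HSV)
m=((h[...,0]<28)&(h[...,0]>8)&(h[...,1]>60)).astype(np.uint8)*255
print("bin",rect(c,roi(m,345,180,450,262),.05))
print("dark hsv base",h[165,295],"pin",h[165,314],"shadow",h[175,250])
a=cv2.resize(im[115:195,275:340],(390,480),interpolation=cv2.INTER_CUBIC)
b=cv2.resize(s["image"][170:240,185:260],(400,480),interpolation=cv2.INTER_CUBIC)
cv2.imwrite("pics/crop2.png",np.hstack([a,b]))
E
```

```text
L ((0.432644287109375, 0.26491754150390623), (46.826961517333984, 45.94132995605469), 88.47663879394531) [192 184 184]
R ((0.43359375, 0.11274769592285157), (46.77143478393555, 41.7856559753418), 7.908727169036865) [135 125 124]
tray ((0.6478037109375, 0.25536814880371095), (135.4123992919922, 172.89871215820312), 9.284424781799316)
bin ((0.44866705322265626, -0.21897555541992186), (133.49212646484375, 177.6897430419922), 4.313328266143799)
dark hsv base [112  55  70] pin [103  29 122] shadow [107 161 119]
```

View pics/crop2.png

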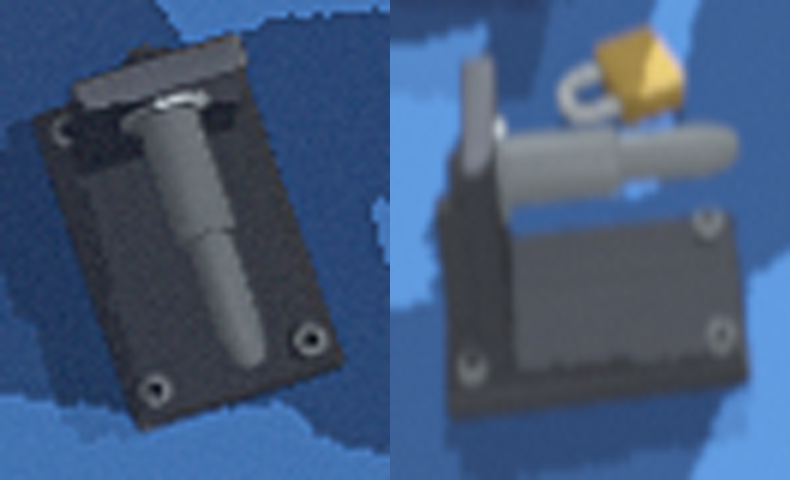

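The crop shows the pin axis and nose clearly, with the nose at about (317,176.5) in the top image and front screws at (300.8,180) and (326.7,171.3). In the side image the nose is at about (250,191).

```bash
python3 - <<'E'
from h import *
c=cam("top");s=cam("side");im=c["image"]
h=cv2.cvtColor(im,cv2.COLOR_BGR2HSV)
# block holes
for n,b in dict(L=(162,222,190,250),R=(233,220,260,247)).items():
    p=im[b[1]:b[3],b[0]:b[2]].max(2); f=cv2.GaussianBlur(cv2.resize(p,None,fx=4,fy=4,interpolation=cv2.INTER_CUBIC),(0,0),2)
    k=cv2.morphologyEx(f,cv2.MORPH_BLACKHAT,np.ones((25,25)))
    nn,l,st,ce=cv2.connectedComponentsWithStats((k>25).astype(np.uint8))
    px=(ce[1:]+.5)/4-.5+np.array(b[:2]); W=cast(c,px,.04)[:,:2]
    print(n,st[1:,4].tolist(),np.round(px,1).tolist(),"\n",np.round(W,4).tolist())
# pin
for nm,cc,b in(("top",c,(297,135,325,180)),("side",s,(203,183,252,205))):
    hh=cv2.cvtColor(cc["image"],cv2.COLOR_BGR2HSV)
    m=roi(((hh[...,1]<70)&(hh[...,2]>92)).astype(np.uint8)*255,*b)
    nn,l,st,ce=cv2.connectedComponentsWithStats(m);i=1+st[1:,4].argmax()
    px=np.argwhere(l==i)[:,::-1]; W=cast(cc,px,.07)[:,:2]
    vx,vy,x0,y0=cv2.fitLine(np.float32(W),cv2.DIST_L2,0,.01,.01).ravel()
    d=np.array([vx,vy])*np.sign(vx); t=(W-[x0,y0])@d; o=(W-[x0,y0])@[-d[1],d[0]]
    print(nm,st[i],"yaw",np.degrees(np.arctan2(d[1],d[0])),"nose",(np.array([x0,y0])+d*t.min()).round(4),"len",t.max()-t.min())
    for a in np.arange(t.min(),t.max(),.01):
        q=o[(t>=a)&(t<a+.01)]; print(round(a-t.min(),3),np.round([q.min(),q.max(),(q.min()+q.max())/2],4),end=";")
    print()
W=cast(c,[(300.8,180),(326.7,171.3)],.012)[:,:2]; v=W[0]-W[1]
print("screws",W.round(4),"mid",W.mean(0),"yaw",np.degrees(np.arctan2(-v[0],v[1])))
# triangulate nose
A=[];B=[]
for cc,p in((c,(316.8,176.6)),(s,(250,191.3))):
    d=cast(cc,[p],0)[0]-cc["eye"];d/=np.linalg.norm(d);M=np.eye(3)-np.outer(d,d);A.append(M);B.append(M@cc["eye"])
print("nose3d",np.linalg.solve(sum(A),sum(B)))
E
```

```text
L [1424, 518, 114, 102, 124, 110] [[185.3, 237.0], [164.6, 230.8], [169.0, 229.1], [181.3, 229.1], [168.8, 241.8], [181.1, 241.7]] 
 [[0.4289, 0.2457], [0.4435, 0.291], [0.4471, 0.2813], [0.4464, 0.2543], [0.4193, 0.2819], [0.4187, 0.2549]]
R [84, 74, 87, 88, 105, 174] [[251.0, 225.2], [238.7, 227.2], [252.7, 237.8], [240.7, 239.9], [252.9, 242.6], [242.7, 244.5]] 
 [[0.4506, 0.1019], [0.4471, 0.1288], [0.4229, 0.0987], [0.4192, 0.125], [0.4124, 0.0985], [0.409, 0.1207]]
top [300 135  19  41 281] yaw 16.138325 nose [ 0.5522 -0.0444] len 0.09560339656514183
0.0 [-0.0054  0.0049 -0.0002];0.01 [-0.0061  0.0063  0.0001];0.02 [-0.0061  0.0063  0.0001];0.03 [-0.0061  0.0063  0.0001];0.04 [-0.0054  0.0063  0.0004];0.05 [-0.0089  0.009   0.0001];0.06 [-0.0082  0.0077 -0.0003];0.07 [-0.0083  0.009   0.0004];0.08 [-0.0083  0.0076 -0.0003];0.09 [-0.0069  0.0076  0.0004];
side [203 183  47  20 461] yaw 12.429642 nose [ 0.5522 -0.0453] len 0.10580009909914619
0.0 [-0.01    0.0127  0.0013];0.01 [-0.0106  0.0156  0.0025];0.02 [-0.0304  0.0154 -0.0075];0.03 [-0.0196  0.0147 -0.0024];0.04 [-0.0242  0.0171 -0.0036];0.05 [-0.0326  0.0206 -0.006 ];0.06 [-0.0335  0.0235 -0.005 ];0.07 [-0.034   0.0229 -0.0055];0.08 [-0.0111  0.0255  0.0072];0.09 [-0.016   0.0355  0.0098];0.1 [-0.036   0.0025 -0.0168];
screws [[ 0.5531 -0.011 ]
 [ 0.5717 -0.0706]] mid [ 0.56239968 -0.04082294] yaw 17.276125177856237
nose3d [ 0.54927036 -0.04376065  0.06905445]
```

```bash
cat > r.py <<'E'
from h import *
from rig import ctrl,claw,solver,telemetry
def rot(deg):
    a=np.radians(deg);c,s=np.cos(a),np.sin(a); return np.array([[c,s,0],[s,-c,0],[0,0,-1.]])
obs=telemetry.observe
def st(t=""):
    o=obs();print(t,"t",round(o["time"],2),o["ee_pos"].round(4),"F",o["wrist_force"].round(1),"gap",round(o["finger_gap"],4),"gf",round(o["grip_force"],1));return o
E
python3 - <<'E'
from r import *
c=cam("top");im=c["image"];h=cv2.cvtColor(im,cv2.COLOR_BGR2HSV)
m=roi((h[...,1]<90).astype(np.uint8)*255,275,118,338,192)
ct=max(cv2.findContours(m,cv2.RETR_EXTERNAL,cv2.CHAIN_APPROX_NONE)[0],key=cv2.contourArea).reshape(-1,2)
W=cast(c,ct,.012)[:,:2]
d=np.array([np.cos(.285),np.sin(.285)]);n=np.array([-d[1],d[0]]);N=np.array([.5503,-.0437])
t=(W-N)@d;o=(W-N)@n
for nm,k in dict(left=(o>.035)&(t>.01)&(t<.1),right=(o<-.035)&(t>.01)&(t<.1),front=(t<.008)&(abs(o)<.035)).items():
    v=cv2.fitLine(np.float32(W[k]*1000),cv2.DIST_HUBER,0,.01,.01).ravel();p=v[2:]/1000
    e=v[:2]*np.sign(v[0]);print(nm,k.sum(),"yaw",np.degrees(np.arctan2(e[1],e[0])),"off",((p-N)@n).round(4),"t",((p-N)@d).round(4))
R=rot(7.1);P=np.array([.435,.1136,0])
claw.grip(.062)
ctrl.move_to(P+[0,0,.08],R);ctrl.move_l(P+[0,0,.005],v=.12);st("down")
claw.grip(.03);st("grip");claw.grip(.062)
ctrl.move_l(P+[0,0,.08],v=.2);ctrl.move_to([.35,-.15,.15],R)
cam("top","chk");st("away")
E
```

```text
left 37 yaw 16.733585 off 0.0409 t 0.0538
right 36 yaw 16.85 off -0.0388 t 0.0546
front 29 yaw -74.05383 off -0.0 t 0.0016
down t 4.23 [0.4355 0.1134 0.0053] F [-0.7 -0.1 -0.6] gap 0.0621 gf 0.0
grip t 4.72 [0.4354 0.1136 0.0055] F [-1.1  0.3  5. ] gap 0.0399 gf 29.9
away t 6.99 [ 0.35   -0.149   0.1493] F [ 0.5 -0.3 -0.2] gap 0.062 gf 0.0
```

```bash
python3 - <<'E'
from h import *
c=cam("top");im=c["image"]
b=(230,217,264,252)
p=im[b[1]:b[3],b[0]:b[2]].max(2); f=cv2.GaussianBlur(cv2.resize(p,None,fx=4,fy=4,interpolation=cv2.INTER_CUBIC),(0,0),2)
k=cv2.morphologyEx(f,cv2.MORPH_BLACKHAT,np.ones((25,25)))
nn,l,st,ce=cv2.connectedComponentsWithStats((k>25).astype(np.uint8))
px=(ce[1:]+.5)/4-.5+np.array(b[:2]); W=cast(c,px,.04)[:,:2]
print(st[1:,4].tolist(),np.round(px,1).tolist(),"\n",np.round(W,4).tolist())
print("screw front rows")
# averaged cross profiles of the pin
g=np.mean([cam("top")["image"].astype(np.float32) for _ in range(3)],0).max(2)
N=np.array([.5503,-.0437]);a=np.radians(16.8);d=np.array([np.cos(a),np.sin(a)]);n=np.array([-d[1],d[0]])
off=np.arange(-.020,.0201,.001)
for t0,t1 in((.014,.029),(.031,.046),(.055,.070),(.070,.085)):
    A=0
    ts=np.arange(t0,t1,.001)
    for t in ts:
        P=N+d*t+off[:,None]*n; q=proj(c,np.c_[P,np.full(len(P),.07)]).astype(np.float32)
        A=A+cv2.remap(g,q[:,:1],q[:,1:],cv2.INTER_LINEAR).ravel()
    print(t0,(A/len(ts)).astype(int).tolist())
E
```

```text
[19, 89, 744, 117, 99, 24, 111, 108, 12, 113, 127] [[231.4, 217.3], [251.7, 219.4], [234.6, 230.5], [251.1, 225.1], [238.8, 227.1], [255.0, 226.9], [252.8, 237.7], [240.6, 239.8], [257.1, 239.9], [253.3, 242.6], [242.8, 244.4]] 
 [[0.4692, 0.1445], [0.4632, 0.1001], [0.4399, 0.1379], [0.4508, 0.1016], [0.4471, 0.1285], [0.4467, 0.0932], [0.4231, 0.0985], [0.4193, 0.125], [0.4181, 0.0892], [0.4125, 0.0977], [0.4091, 0.1205]]
screw front rows
0.014 [102, 95, 83, 70, 65, 66, 67, 68, 68, 69, 72, 79, 92, 106, 115, 118, 119, 121, 122, 122, 119, 114, 108, 103, 98, 93, 88, 83, 77, 72, 68, 67, 68, 70, 71, 70, 70, 70, 70, 70, 70]
0.031 [104, 104, 101, 93, 83, 73, 67, 66, 67, 69, 72, 80, 94, 109, 117, 119, 120, 120, 120, 119, 116, 111, 105, 100, 95, 90, 86, 81, 76, 71, 69, 69, 69, 69, 70, 70, 71, 70, 70, 70, 70]
0.055 [103, 103, 103, 103, 103, 103, 102, 101, 99, 101, 106, 112, 115, 117, 118, 118, 118, 117, 117, 116, 115, 113, 110, 107, 103, 99, 96, 92, 88, 84, 80, 75, 72, 70, 70, 70, 70, 70, 70, 70, 70]
0.07 [104, 104, 104, 104, 103, 102, 102, 103, 103, 104, 109, 113, 115, 118, 120, 120, 119, 118, 116, 115, 113, 111, 108, 104, 101, 98, 94, 91, 88, 84, 81, 76, 71, 70, 70, 70, 70, 70, 71, 71, 71]
```

Camera bias versus the grasp is about 0.3 mm. The pin axis is at offset +0.4 mm with yaw 16.7°. Next I pick up R, go in over the nose and feel for centre on the thin part.

```bash
cat >> r.py <<'E'
YAW=16.7;a=np.radians(YAW);D=np.array([np.cos(a),np.sin(a),0]);Nn=np.array([-D[1],D[0],0]);Z=np.array([0,0,1.])
G=np.array([.5502,-.0433,0])+D*.066   # gauge origin
RG=rot(YAW)
def gp(x,y,z): return G+D*x+Nn*y+Z*(.07-.0145+z)     # TCP command; z relative to pin axis
def gf(F0):
    o=obs();F=o["wrist_force"]-F0;return np.array([F@D,F@Nn,F[2]]),o
def probe(x,y,z,axis,F0,lim=4.,step=.0008,mx=.005):
    out=[]
    for s in(1,-1):
        k=0
        while k<mx:
            k+=step; q=[y,z];q[axis]+=s*k
            ctrl.move_l(gp(x,*q),v=.03);F,o=gf(F0)
            if abs(F[1+axis])>lim: break
        out.append(s*k);print("probe",axis,round(s*k*1e3,1),F.round(1))
        ctrl.move_l(gp(x,y,z),v=.05)
    return out
E
python3 - <<'E'
from r import *
R=rot(6.9);P=np.array([.4352,.1135,0])
ctrl.move_to(P+[0,0,.08],R);ctrl.move_l(P+[0,0,.005],v=.15)
claw.grip(.03);st("grip")
ctrl.move_l(P+[0,0,.13],v=.2)
q=gp(-.105,0,0);ctrl.move_to(q+[0,0,.06],RG);ctrl.move_l(q,v=.15);ctrl.sleep(.2)
o=st("pre");F0=o["wrist_force"];print((o["ee_pos"]-q).round(4));np.save("F0.npy",F0)
cam("side","pre")
for x in np.arange(-.100,-.055,.004):
    ctrl.move_l(gp(x,0,0),v=.06);F,o=gf(F0);print(round(x,3),F.round(1))
    if abs(F).max()>6:break
st("in")
E
```

```text
grip t 9.43 [0.4357 0.1135 0.0056] F [-0.  -1.2  5.2] gap 0.0397 gf 29.9
pre t 11.72 [ 0.5138 -0.0545  0.0567] F [ 0.1  0.8 -0.6] gap 0.0397 gf 29.9
[0.0009 0.     0.0012]
-0.1 [-0.7 -0.8 -1. ]
-0.096 [-0.3 -0.6 -0.8]
-0.092 [-0.6 -0.4 -1.3]
-0.088 [-0.3 -0.6 -0.5]
-0.084 [ 0.2 -1.5 -1.1]
-0.08 [-1.6 -1.6 -0.5]
-0.076 [-0.8 -0.4 -1.5]
-0.072 [-0.5  0.3 -0.8]
-0.068 [ 0.1 -0.3 -0. ]
-0.064 [ 0.4 -0.8 -0.8]
-0.06 [-0.4 -1.3 -1.1]
-0.056 [-0.6 -0.9 -1.3]
in t 14.78 [ 0.5601 -0.0404  0.0555] F [-0.2 -0.2 -1.9] gap 0.04 gf 29.9
```

```bash
python3 - <<'E'
from r import *
F0=np.load("F0.npy")
ctrl.move_l(gp(-.052,0,0),v=.06)
print(probe(-.052,0,0,0,F0,step=.001));st()
print(probe(-.052,0,0,1,F0,step=.001));st()
E
```

```text
probe 0 5.0 [-0.2 -5.8 -2.9]
probe 0 -5.0 [ 0.3  4.3 -0.3]
[0.005, -0.005]
 t 18.02 [ 0.5637 -0.0394  0.0556] F [-0.8  0.7 -1.4] gap 0.0402 gf 29.9
probe 1 5.0 [ 2.3 -1.5 -8.9]
probe 1 -5.0 [-3.5  0.6  8.3]
[0.005, -0.005]
 t 21.02 [ 0.5638 -0.0394  0.0557] F [-0.5 -0.6 -1.7] gap 0.0396 gf 29.9
```

Contact comes only near ±5 mm, symmetric in both directions. That indicates a 25 mm bore, and it's centred, so I slide it on.

```bash
python3 - <<'E'
from r import *
F0=np.load("F0.npy")
ctrl.move_l(gp(-.043,0,0),v=.06)
for x in np.r_[np.arange(-.041,-.029,.002),np.arange(-.027,.008,.005),np.arange(.008,.0175,.0015)]:
    ctrl.move_l(gp(x,0,0),v=.06);F,o=gf(F0);print(round(x,4),F.round(1),((o["ee_pos"]-G)@D).round(4))
    if F[0]<-7 or abs(F).max()>10:break
st();cam("side","home")
E
```

```text
-0.041 [ 0.3 -2.  -1.1] -0.041
-0.039 [ 0.  -1.2 -0. ] -0.0389
-0.037 [-1.  -1.6 -0.9] -0.0369
-0.035 [ 0.1 -0.9 -0.4] -0.0349
-0.033 [-0.4 -0.1 -0.8] -0.0329
-0.031 [-1.2 -0.6 -1.4] -0.0309
-0.027 [-0.4 -0.5 -0.5] -0.0267
-0.022 [-0.5 -0.3 -1.6] -0.0216
-0.017 [-0.1 -1.3 -0.7] -0.0167
-0.012 [-0.6 -1.2 -1.4] -0.0116
-0.007 [ 0.2  0.  -0.8] -0.0067
-0.002 [-0.1 -0.5 -1. ] -0.0017
0.003 [-0.6 -1.4 -1. ] 0.0034
0.008 [-0.5 -0.4 -1.1] 0.0084
0.008 [-0.3 -0.5 -1.5] 0.0079
0.0095 [-0.3 -1.5 -0.4] 0.0096
0.011 [-0.6 -0.5 -0.4] 0.0111
0.0125 [-1.1 -1.  -0.2] 0.0126
0.014 [-3.6 -1.3 -0.7] 0.0135
0.0155 [-7.2 -1.4  2.6] 0.0136
 t 26.32 [ 0.6264 -0.0202  0.0552] F [-6.4 -2.6  2. ] gap 0.0397 gf 29.9
```

```bash
python3 - <<'E'
from r import *
ctrl.sleep(.25)
ctrl.move_l(gp(-.110,0,0),v=.15);st("off")
ctrl.move_l(gp(-.110,0,.08),v=.2)
T=np.array([.644,.255,0]);RT=rot(9.3)
ctrl.move_to(T+[0,0,.11],RT);ctrl.move_l(T+[0,0,.03],v=.15);ctrl.move_l(T+[0,0,.0098],v=.05);st("placed")
claw.grip(.060);ctrl.move_l(T+[0,0,.11],v=.25);st("up")
R=rot(-1.3);P=np.array([.4329,.2681,0])
ctrl.move_to(P+[0,0,.09],R);cam("top","tray");cam("side","tray_s");st()
E
```

```text
off t 27.61 [ 0.5093 -0.0561  0.0559] F [-1.4  0.5 -1.2] gap 0.0397 gf 30.0
placed t 30.68 [0.6438 0.255  0.0095] F [-0.4 -0.7 -1.2] gap 0.0399 gf 30.0
up t 31.79 [0.6441 0.2551 0.1108] F [ 0.2  0.5 -0.8] gap 0.0601 gf 0.0
 t 32.75 [0.435  0.2682 0.0901] F [ 1.1  0.1 -0. ] gap 0.0599 gf 0.0
```

View pics/tray_s.png

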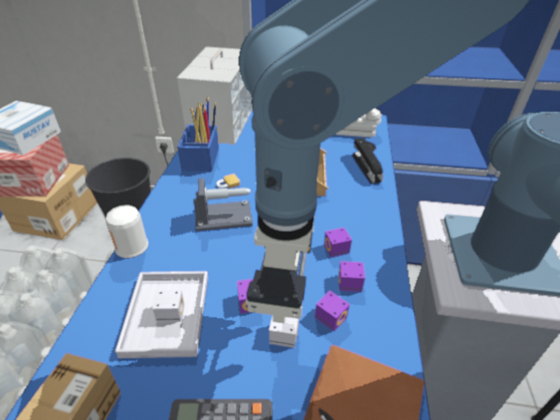

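The side view shows the first block flat in the tray at (168,305), and the open gripper above the second block at (284,328). The other objects haven't moved. Now the second block.

```bash
python3 - <<'E'
from r import *
R=rot(-1.3);P=np.array([.4329,.2681,0])
ctrl.move_l(P+[0,0,.005],v=.15);claw.grip(.03);o=st("grip")
assert .038<o["finger_gap"]<.0415
ctrl.move_l(P+[0,0,.13],v=.2)
q=gp(-.105,0,0);ctrl.move_to(q+[0,0,.06],RG);ctrl.move_l(q,v=.15);ctrl.sleep(.2)
o=st("pre");F0=o["wrist_force"];np.save("F0.npy",F0)
for x in np.r_[np.arange(-.098,-.042,.004),np.arange(-.041,-.030,.0015)]:
    ctrl.move_l(gp(x,0,0),v=.06);F,o=gf(F0);print(round(x,4),F.round(1),((o["ee_pos"]-G)@D).round(4))
    if abs(F).max()>6:break
ctrl.sleep(.25)
st("in")
E
```

```text
grip t 33.93 [0.4334 0.2683 0.0058] F [-1.1 -0.1  5.5] gap 0.0397 gf 30.0
pre t 36.72 [ 0.5138 -0.0546  0.0567] F [-0.9  0.1 -1.5] gap 0.0399 gf 30.0
-0.098 [ 0.1 -0.5 -0.5] -0.0973
-0.094 [ 1.1 -0.6 -0.6] -0.0937
-0.09 [ 2.1 -1.1  0.3] -0.0898
-0.086 [ 1.1 -0.4 -0.1] -0.0857
-0.082 [ 0.4 -0.7  0. ] -0.0817
-0.078 [ 1.  -0.2 -0.2] -0.0777
-0.074 [-0.  -0.4 -0.2] -0.0737
-0.07 [ 1.  -1.3 -0.3] -0.0697
-0.066 [ 1.3 -0.1  0. ] -0.0657
-0.062 [ 0.4  0.3 -0.6] -0.0617
-0.058 [ 0.8  0.  -0.1] -0.0577
-0.054 [ 0.  -0.1 -0.2] -0.0537
-0.05 [ 1.  -0.8 -0.3] -0.0497
-0.046 [ 0.8  0.1 -0.1] -0.0457
-0.041 [ 0.6 -1.3 -0.6] -0.0406
-0.0395 [ 1.3 -0.6  0.3] -0.0395
-0.038 [ 1.   0.6 -1. ] -0.0379
-0.0365 [ 0.8 -1.  -0.5] -0.0364
-0.035 [-4.2 -1.   2.8] -0.0364
-0.0335 [-8.3 -1.1  4.5] -0.0364
in t 41.98 [ 0.5785 -0.0346  0.0551] F [-8.6 -4.9  3.4] gap 0.0402 gf 30.0
```

It stopped at the step, on the expected −37 mm. I'll draw it off and put it in the bin.

```bash
python3 - <<'E'
from r import *
ctrl.move_l(gp(-.110,0,0),v=.15);st("off")
ctrl.move_l(gp(-.110,0,.09),v=.2)
T=np.array([.449,-.219,0]);RT=rot(4.3)
ctrl.move_to(T+[0,0,.14],RT);ctrl.move_l(T+[0,0,.03],v=.15);ctrl.move_l(T+[0,0,.0098],v=.05);st("placed")
claw.grip(.060);ctrl.move_l(T+[0,0,.16],v=.25)
ctrl.move_to([.33,.05,.25],RT);st("up")
a=cam("top")["image"];ctrl.sleep(.1);b=cam("side","end_s")["image"]
cv2.imwrite("pics/end.png",np.hstack([a[80:300,120:450],cv2.resize(b,None,fx=1,fy=1)[100:320,120:400]]))
E
```

```text
off t 42.64 [ 0.5094 -0.0562  0.056 ] F [-0.6 -0.1 -1.6] gap 0.0401 gf 30.0
placed t 45.4 [ 0.4488 -0.219   0.0096] F [-0.8 -0.1  0.7] gap 0.0397 gf 30.0
up t 47.89 [0.3305 0.0495 0.2496] F [-0.9  0.2  0.5] gap 0.0598 gf 0.0
```

View pics/end.png

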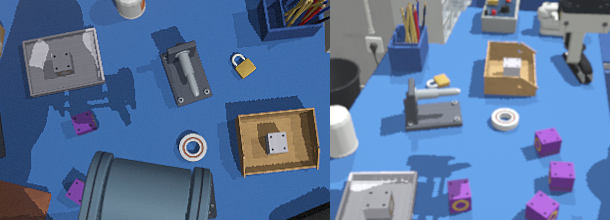

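The picture shows the first block flat in the tray (crop 64,63) and the second flat in the bin (crop 277,141). The bearing and padlock are where they were.

```bash
python3 -c "
from rig import ticket;print(ticket.finish_job())"
```

```text
the job is handed in; nothing more can be done
None
```

The job is handed in at about 48 s of the 66 s allowed: the block that came home against the back plate (25 mm bore) is flat in the tray, the one stopped at the step (19 mm bore) is flat in the bin, and the bearing and padlock weren't touched.

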